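# Fit the citrus squeezer insert on the container

### The job

I want to squeeze some mandarins: take the citrus squeezer insert (the one with the tall ribbed ridge) out of the drying stand and fit it into the frame on top of the container, ridge up: tongue hooked under the lip, then the other end pressed down until it snaps under the catch and lies fully home, flat on its seat all round. Leave the flat grater insert in the stand, do not disturb the mandarin, the glass and the honey jar, and let go of everything at the end.

Things in the scene. Friction and masses are not known exactly. Their poses are not given: they have to be found in the camera images.
- squeezer: Loose citrus squeezer insert, white plastic, about 0.1 kg: plate 130 x 66 x 6 mm (x -65..65, y -33..33, z 0..6) with a tall ridge on its working face. Origin: centre of the plate's flat underside; +z out of the working face, -x to the tongue, +x to the plain end (tail). Starts in a bay of the stand, tongue end down, working face to the stand's front, leaning 25 degrees back from vertical.
- squeezer_ridge (a point): Middle of the squeezer's reaming ridge, at (-10, 0, 20) mm in its frame. The ridge has flat upright flanks 34 mm apart (y -17..17), 43 mm long (x -31.5..11.5), upright up to z = 34, then narrowing to z = 42: good to grip across the flanks, tips just clear of the plate.
- squeezer_tongue (a point): Middle of the tip of the squeezer's tongue, at (-76, 0, 2) mm in its frame. The tongue is 40 mm wide, 4 mm thick (z 0..4), with a round edge, and sticks out of the plate from x = -65 to -76.
- squeezer_tail (a point): Upper edge of the squeezer's plain end, at (65, 0, 6) mm in its frame. The plate's top is bare from x = 12 to the tail and can be pressed there, for example around x = 37.
- grater: Loose grater insert: the same white plate and tongue (same frame) as the squeezer's, but with a low steel rasp panel 80 x 44 mm, 3 mm high with small bumps, instead of the ridge. It starts in the other bay, leaning the same way, and stays there.
- stand: Fixed wooden drying stand 120 x 224 mm, 107 mm high; origin: centre of its underside, front -x (seen from the robot it faces right), z up. Two bays centred at y = 55 and -55 mm; base top at z = 10, a back rest rising at 65 degrees (top to +x), a low bar before the tongues (top z = 18) and thin pins (top z = 33) beside each insert's foot.
- container: Fixed grey container 170 x 78 mm with a pocket frame on top; origin: centre of its underside, z up. Lip and slot at the -x end, catch at the +x end; the insert's +x goes to the container's +x. An insert enters tilted, tongue end low (10 to 14 degrees), tongue first under the lip, then swings down. Home, its origin is at point pocket within 1.5 mm along x and 2 mm along y.
- pocket (a point): Centre of the pocket at seat height, at (0, 0, 56) mm in the container's frame. The pocket spans x -66.5..66.5, y -35..35 mm, open in the middle with a ledge all round as the seat; its side walls rise 6 mm above the seat (to z = 62).
- slot (a point): Mouth of the slot, on the seat below the edge of the lip, at (-66.5, 0, 56) mm in the container's frame. The slot under the lip is 7.5 mm high, 70 mm wide (y) and 11 mm deep (to x = -77.5); the lip's top is 11 mm above the seat.
- catch_nose (a point): Foremost point of the catch's round nose at rest, at (60.5, 0, 67.4) mm in the container's frame (this point stays put). The nose is 28 mm wide along y, 12 mm high (z 61.4..73.4) and reaches 6 mm into the pocket.
- catch (a joint): Spring slide of the catch, m: 0 at rest, grows to 0.008 as the nose is pushed back to the container's +x; the spring starts at 1.8 N and adds 0.9 N per mm. The tail, pressed down on the round nose (8 to 13 N if the tongue is fully in its slot, else more), pushes it back, and it springs out again over the plate once that is on its seat.
- mandarin: Mandarin 55 mm across, 48 mm high, bystander behind the work; origin under its centre.
- glass: Drinking glass turned upside down, 79 mm across, 90 mm high, bystander; origin under its centre.
- honey_jar: Honey jar 64 mm across, 97 mm high, bystander; origin under its centre.
Things that resemble listed ones, but are neither listed nor needed, are in the scene too. What is shaped like the squeezer but black, purple or turquoise is not meant.

How it is judged:
By the outcome, as a careful person would: the job done as asked, in the order asked, and still so for the second after the job is handed in, with the robot touching nothing.
It also fails if it takes over 51 s, if anything falls off the work surface, if the arm or the gripper's body presses on something with over 40 N, if the wrist force passes 120 N, or if a joint passes its speed limit or range.

### The arm

A 6-joint arm with a two-finger parallel gripper is mounted at the origin on a cart in front of the work surface, level with it; the furniture and walls round the work are solid. World frame = base frame: x ahead of the robot, y to its left, z up, the work surface at z = 0. Lengths are in mm, angles in rad, forces in N, time in s.
With the tool pointing down it reaches from about 300 to 950 mm from the base axis. Payload 3.1 kg.
Tool frame: the origin (TCP) lies midway between the tips of the shut fingers; the grasp point (between the pads) lies 19 mm behind it; z points along the fingers, y is the line along which they close (so a half turn about z gives the same grasp; the last joint's range is limited). The gripper opens to 85 mm and grips with 20 to 120 N. Pads are 22 mm wide; open, the fingers measure 114 mm over their backs; the gripper's body (76 mm by 85 mm) begins 54 mm behind the grasp point. The pads swing forward as they close: fully open they stand 13 mm farther back than shut.
Start: joints at [-1.204, 0.308, 1.634, -0, 1.2, -0.07], TCP at [264.377, -566.337, 231.272] pointing down, gripper open.
Joint ranges: [-3.06, 3.06], [-0.79, 1.96], [0.05, 2.63], [-1.19, 4.34], [0.05, 2.64], [-2.94, 2.94]. Speed limits (rad/s): [2.79, 2.79, 3.14, 3.14, 3.14, 3.14].

### API

Orientations are given as a rotation vector (axis times angle).
In Python, from cell import robot gives the robot as it stands.
- The arm moves only by the tool jog_arm, never from a script. Its arguments are lists of equal length, an entry for each row: "translation": the shift along the tool's x, y, z in m, a list of three; "angular": the turn, a rotation vector about the tool's x, y, z in degrees, a list of three; "grip": the closure, from 0 (fully open) to 1 (shut). A call has 1 to 10 rows; each row shifts and turns the commanded pose from where the row before left it, along the tool's axes as they then stand; what a row does not reach is not made up. A row lasts 1/12 s, in which the tool goes at most 41.7 mm and 7.16 degrees, less where a joint would pass 70% of its speed; a pose out of reach is approached as far as the arm can. A call with a gripper value outside its range is refused whole. The fingers move at their own pace and stop on an object; "grip_force" is the grip in N (left out, the last holds). Time passes only in rows, so rows that do not move let the fingers close. It gives the time, the measured TCP pose, the force, the opening and the grip force at its end, in the units of the state.
- robot.get_obs(): the state, without advancing time (a new reading comes with each control period).
- robot.read_camera(name): name is "side" or "top" or "wrist"; returns a dict with "frame" (480x640x3 uint8, red, green, blue), "z_map" (480x640 float32, mm along the optical axis (not along the pixel's ray), 0 where there is no reading), "camera_matrix" (3x3 intrinsics, pixels), "cam_to_world" (4x4, takes a point from camera to world coordinates). Camera axes: x right, y up, looking along -z (the intrinsics and any distortion apply to the point x, -y, -z); pixel columns grow to the right and rows downward; lengths in mm; the calibration is good to about 2 mm. A picture is of the moment at which its call begins.
- robot.job_done(): hands the job in; it is judged then, once.
The state is a dict: "t": time; "joint_pos": joint angles; "qvel": joint speeds; "tau": joint torques, N m; "eef_pos": TCP position; "tool_rot": TCP orientation; "contact_force": force on the tool from outside, world axes, zero at the start; "wrist_torque": the same for the moment, N m; "gripper_width": finger opening in mm; "grip_force": force on a finger pad.
Only numpy, scipy, OpenCV 4.12 (cv2) and the standard library are available. Lean on these libraries where they do the work, as an engineer would, in place of code of your own. Each camera call takes 0.05 s, during which the arm holds its last target. There are 200 camera calls.

## Working session

There is one attempt and no reset: what is moved stays moved. The work goes in short steps, Python scripts to look and compute and a tool call to move; the robot and the scene stay as the last step left them, time stands still between calls to the robot, and variables do not carry over. Pictures are saved under pics/ and viewed, at most 12 in all, crops included, and the job is handed in when it is done.

Besides the shell and the picture viewer there is one more tool, called after "Call:" as name(argument=value, ...) on one line, values as JSON. jog_arm: Moves the arm, as the interface text tells. Its arguments: {"type":"object","properties":{"translation":{"type":"array","items":{"type":"array","items":{"type":"number"}}},"angular":{"type":"array","items":{"type":"array","items":{"type":"number"}}},"grip":{"type":"array","items":{"type":"number"}},"grip_force":{"type":"number"}},"required":["translation","angular","grip"]}

```bash
mkdir -p pics; ls; cat > h.py <<'E'
import numpy as np, cv2
from cell import robot
from scipy.spatial.transform import Rotation as R
def cap(n):
    c=robot.read_camera(n); np.savez(f'{n}.npz',**{k:c[k] for k in('frame','z_map','camera_matrix','cam_to_world')}); return c
def load(n): return np.load(f'{n}.npz')
def cloud(c):
    K=c['camera_matrix'];z=c['z_map'];v,u=np.mgrid[0:480,0:640]
    x=(u-K[0,2])/K[0,0]*z; y=(v-K[1,2])/K[1,1]*z
    P=np.stack([x,-y,-z],-1); M=c['cam_to_world']
    W=P@M[:3,:3].T+M[:3,3]; W[z==0]=np.nan; return W
E
python3 - <<'E'
from h import *
for n in('side','top'):
    c=cap(n); cv2.imwrite(f'pics/{n}1.png',c['frame'][:,:,::-1]); print(n,c['cam_to_world'].round(2).tolist(),c['camera_matrix'].tolist(),[k for k in c])
print(robot.get_obs())
E
```

```text
pics
side [[1.0, -0.02, 0.04, 668.4], [0.05, 0.61, -0.79, -901.68], [-0.01, 0.79, 0.61, 850.11], [0.0, 0.0, 0.0, 1.0]] [[495.56546100713604, 0.0, 319.62130476444173], [0.0, 495.56546100713604, 237.25396041918947], [0.0, 0.0, 1.0]] ['frame', 'z_map', 'camera_matrix', 'cam_to_world']
top [[-0.02, 1.0, -0.05, 532.89], [-1.0, -0.02, 0.0, 58.79], [0.0, 0.05, 1.0, 1358.07], [0.0, 0.0, 0.0, 1.0]] [[503.3220121810684, 0.0, 315.4555111171895], [0.0, 503.3220121810684, 236.76014960671955], [0.0, 0.0, 1.0]] ['frame', 'z_map', 'camera_matrix', 'cam_to_world']
{'t': 0.1, 'joint_pos': array([-1.20372430e+00,  3.08916911e-01,  1.63506319e+00,  5.15674631e-06,
        1.19974391e+00, -6.96911027e-02]), 'qvel': array([ 0.00045398, -0.00237383, -0.00109899,  0.00089874,  0.00151755,
        0.00058896]), 'tau': array([-3.82502531e-04, -4.16408944e+01, -2.77644700e+01, -1.15441139e-04,
        4.03228260e-03,  1.39899211e-05]), 'eef_pos': array([ 264.08852006, -565.62552531,  230.16070464]), 'tool_rot': array([-3.06491995e+00, -6.80166075e-01,  4.88183316e-04]), 'contact_force': array([-0.20761135,  0.56265492,  0.28992054]), 'wrist_torque': array([-0.01805579,  0.01406036,  0.01576313]), 'grip_force': 0.0, 'gripper_width': 85.26470446396651}
```

View pics/side1.png

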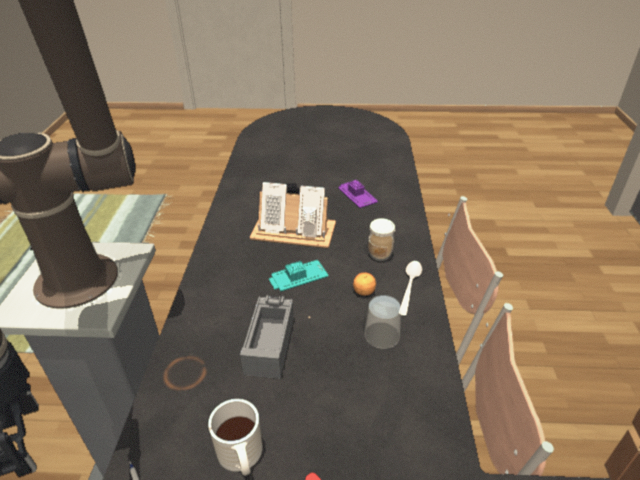

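View pics/top1.png

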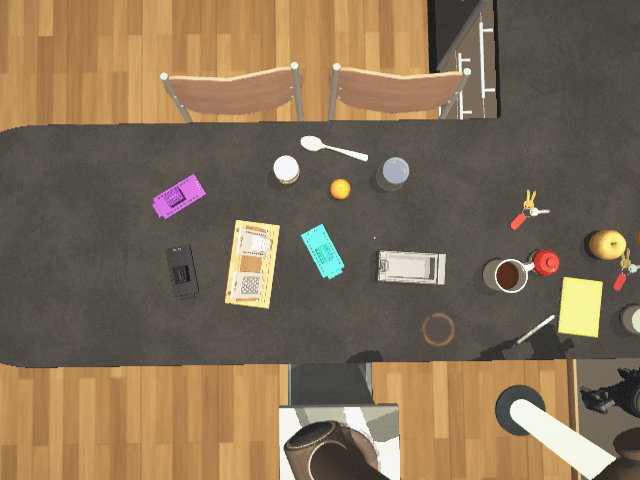

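Lookalikes for the squeezer:
- White ridge insert in the stand: side (312,212), top (255,243).
- White grater in the stand: side (272,207), top (247,286).
- Turquoise copy: side (298,272), top (322,250).
- Purple copy: side (357,192), top (179,196).
- Black copy: top (182,271).

The white one with the ridge at side (312,212) fits the description. I'll check it in close crops and measure at the same time.

```bash
python3 - <<'E'
from h import *
s=load('side');t=load('top')
def crop(c,u,v,w,h,W,H): return cv2.resize(c['frame'][v:v+h,u:u+w,::-1],(W,H),interpolation=cv2.INTER_CUBIC)
a=crop(s,245,170,100,75,400,300);b=crop(s,230,285,80,100,400,300) if 0 else crop(s,220,290,100,90,400,300)
c=crop(t,220,215,80,100,400,300) if 0 else crop(t,210,215,100,100,400,300);d=crop(t,365,240,100,60,400,300)
cv2.imwrite('pics/m1.png',np.vstack([np.hstack([a,b]),np.hstack([c,d])]))
W=cloud(t);S=cloud(s)
for n,(u,v) in dict(grater=(247,286),sq=(255,243),contL=(381,267),contR=(440,267),mand=(340,189),glass=(396,172),jar=(286,168),turq=(322,250)).items(): print(n,W[v,u].round(0))
# container: points above z 40
X=W; m=(X[...,2]>45)&(X[...,2]<90)
lab=np.zeros((480,640),np.uint8);lab[240:300,365:460]=1
m&=lab>0
p=X[m]; 
(r)=cv2.minAreaRect(p[:,:2].astype(np.float32));print('container',r,p[:,2].min(),p[:,2].max())
for v in range(250,287,3): print(v,W[v,374:450:2,2].round(0).astype(int))
lab[:]=0;lab[215:312,220:285]=1
for z in (5,30):
    p=W[(lab>0)&(W[...,2]>z)];print('stand',z,cv2.minAreaRect(p[:,:2].astype(np.float32)))
E
```

```text
grater [477. 228.  89.]
sq [585. 206.  94.]
contL [ 519. -112.   70.]
contR [ 517. -264.   68.]
mand [725. -12.  49.]
glass [ 760. -153.   89.]
jar [773. 126.  99.]
turq [566.  37.  43.]
container ((519.110107421875, -191.7498016357422), (171.75547790527344, 77.98936462402344), 85.81196594238281) 46.05852339473063 78.86180968217127
250 [                   2                   -4                   44
                   64                   58                   65
                   58                    1                   -2
                    0                   -2                   -2
                    6                    4                    1
                   -1 -9223372036854775808                    2
                   -1                    4                   -2
                    1                    4                    1
 -9223372036854775808                    4                   -1
                   -3                   -1                    0
                    5                    3                   -1
                   -2                   -3                
[... 1776 characters left out ...]
            -2                   -1                    4
                   -5                    0                   -1
                    1                   -1                    0
                   -1                    1                    1
                    4 -9223372036854775808                    1
                    1                    5                    2
                    0                   -1]
stand 5 ((535.3859252929688, 225.28143310546875), (172.4097137451172, 257.57501220703125), 89.30389404296875)
stand 30 ((534.216064453125, 223.9593963623047), (93.12287902832031, 189.52708435058594), 81.89231872558594)<stdin>:15: RuntimeWarning: invalid value encountered in cast
```

View pics/m1.png

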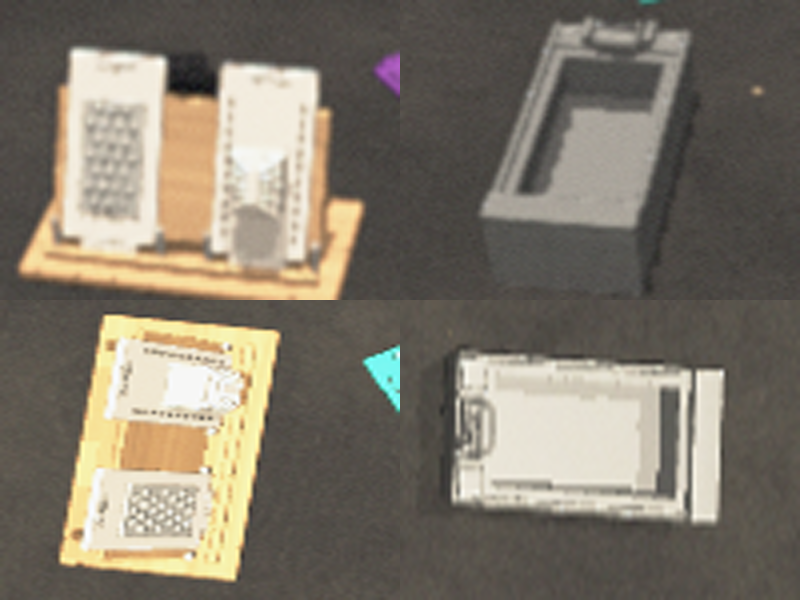

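Crop 1 (top left) confirms it. The left insert is the grater with the rasp, and the right one has the tall ridge with a grey front, so that is the squeezer. On the container, the catch is at the far end (+y world; side (272,300), top (381,267)) and the lip is at the -y end (top (443,268)). Next I'll measure the stand yaw and the squeezer.

```bash
cat >> h.py <<'E'
def onplane(c,uv,z):
    K=c['camera_matrix'];M=c['cam_to_world'];uv=np.asarray(uv,float)
    d=np.stack([(uv[:,0]-K[0,2])/K[0,0],-(uv[:,1]-K[1,2])/K[1,1],-np.ones(len(uv))],-1)@M[:3,:3].T
    return M[:3,3]+d*((z-M[2,3])/d[:,2])[:,None]
E
python3 - <<'E'
from h import *
t=load('top');s=load('side')
def box(c,u0,v0,u1,v1):
    m=np.zeros((480,640),bool);m[v0:v1,u0:u1]=1;return m
ht=cv2.cvtColor(t['frame'],cv2.COLOR_RGB2HSV)
# stand outline incl. inserts? wood only, base plane z=10
m=box(t,215,210,290,315)&(ht[...,2]>110)&(ht[...,1]>60)&(ht[...,0]<35)
n,l,st,ce=cv2.connectedComponentsWithStats(m.astype(np.uint8));k=1+st[1:,4].argmax();m=l==k
v,u=np.nonzero(m);P=onplane(t,np.c_[u,v],10)[:,:2].astype(np.float32);r=cv2.minAreaRect(P);print('stand',r)
# corners by eye
c=onplane(t,[(236.25,220),(279.5,225),(270,308.3),(225,302.3)],10)[:,:2];print(c.round(1).tolist(),c.mean(0))
for nm,cam,bx in(('top',t,(225,215,285,270)),('side',s,(296,180,332,245))):
    h=cv2.cvtColor(cam['frame'],cv2.COLOR_RGB2HSV);W=cloud(cam)
    m=box(cam,*bx)&(h[...,2]>120)&(h[...,1]<45)&(W[...,2]>15)
    np.save(nm+'_sq.npy',W[m]);print(nm,m.sum(),np.nanmin(W[m],0).round(),np.nanmax(W[m],0).round())
# container outline at top view: lip end and catch end edges
E
```

```text
stand ((533.2261352539062, 225.20877075195312), (121.2552261352539, 226.13067626953125), 81.87040710449219)
[[650.7, 265.7], [635.5, 149.8], [413.6, 177.7], [431.4, 297.3]] [532.81452723 222.60629225]
top 672 [545. 170.  22.] [624. 247. 146.]
side 1091 [544. 165.  16.] [620. 245. 140.]
```

```bash
cat > pose.py <<'E'
from h import *
yaw=np.deg2rad(81.87); sx=np.array([np.cos(yaw),np.sin(yaw),0]);U=np.array([0,0,1.]);F=-sx
e=np.deg2rad(25); zq=np.cos(e)*F+np.sin(e)*U; xq=-np.sin(e)*F+np.cos(e)*U; yq=np.cross(zq,xq)
Rs=np.c_[xq,yq,zq]
E
python3 - <<'E'
from pose import *
from scipy.optimize import least_squares
o=np.array([533.2,225.2,0])-55*np.array([-sx[1],sx[0],0])
for nm in('top','side'):
    P=np.load(nm+'_sq.npy');P=P[np.isfinite(P).all(1)];q=(P-o)@Rs
    q=q[np.abs(q[:,1])<45]
    print(nm,'x',np.percentile(q[:,0],[1,50,99]).round(1),'y',np.percentile(q[:,1],[1,99]).round(1),'z',np.percentile(q[:,2],[1,99]).round(1))
    up=q[(q[:,0]>np.percentile(q[:,0],98)-45)]
    side=q[np.abs(q[:,1])>21]; print(' plate z by upper',np.median(up[:,2]).round(1),' sides',np.median(side[:,2]).round(1), 'ysym',(np.percentile(q[:,1],2)+np.percentile(q[:,1],98))/2)
    A=np.c_[up[:,0],up[:,1],np.ones(len(up))];print(' plane',np.linalg.lstsq(A,up[:,2],rcond=None)[0].round(3))
    rd=q[q[:,2]>np.median(up[:,2])+20]; print(' ridge x',np.percentile(rd[:,0],[2,98]).round(1),'y',np.percentile(rd[:,1],[2,50,98]).round(1),'zmax',np.percentile(rd[:,2],98).round(1))
print(o)
E
```

```text
top x [ 12.8  84.5 137.8] y [-30.3  32.5] z [34.8 76.8]
 plate z by upper 39.3  sides 39.2 ysym 1.053429747173153
 plane [-3.400e-02  0.000e+00  4.323e+01]
 ridge x [46.6 85.1] y [-15.3   1.6  17.8] zmax 78.2
side x [  2.4  73.3 133.6] y [-28.9  34.9] z [33.5 77. ]
 plate z by upper 39.6  sides 39.5 ysym 2.8864437113555734
 plane [-9.0000e-03 -5.0000e-03  4.0575e+01]
 ridge x [38.8 80.6] y [-14.3   1.1  18.9] zmax 78.8
[587.64723605 217.42192267   0.        ]
```

```bash
cat >> pose.py <<'E'
from scipy.linalg import logm,expm
Q0=np.array([587.65,217.42,0])+Rs@[71,1.5,33.4]
def T(p,Rm): M=np.eye(4);M[:3,:3]=Rm;M[:3,3]=p;return M
def cur():
    o=robot.get_obs();return T(o['eef_pos'],R.from_rotvec(o['tool_rot']).as_matrix()),o
def grasp(a,sgn,tip=(-19.5,0,13)):   # tool in squeezer frame
    a=np.deg2rad(a);z=np.array([-np.sin(a),0,-np.cos(a)]);y=np.array([0,sgn,0.]);return T(tip,np.c_[np.cross(y,z),y,z])
def plan(G,step=20,deg=5,C=None):
    if C is None: C,_=cur()
    D=np.linalg.inv(C)@G;n=int(max(1,np.ceil(np.linalg.norm(D[:3,3])/step),np.ceil(np.degrees(R.from_matrix(D[:3,:3]).magnitude())/deg)))
    S=expm(np.real(logm(D))/n);rv=np.degrees(R.from_matrix(S[:3,:3]).as_rotvec())
    P=[C[:3,3].round(0).tolist()];M=C.copy()
    for i in range(n): M=M@S;P.append(M[:3,3].round(0).tolist())
    print('rows',n,'shift m',(S[:3,3]/1000).round(5).tolist(),'deg',rv.round(3).tolist(),'via',P[n//3],P[2*n//3])
E
python3 - <<'E'
from pose import *
C,o=cur();print(C.round(3))
w=robot.read_camera('wrist');L=np.linalg.inv(C)@w['cam_to_world'];print('cam in tool',L.round(2).tolist(),w['camera_matrix'][0,0])
for s in(1,-1):
    G=T(Q0,Rs)@grasp(30,s);print(s,np.degrees(R.from_matrix(C[:3,:3].T@G[:3,:3]).magnitude()),G.round(2).tolist())
E
```

```text
[[ 9.06000e-01  4.23000e-01 -1.00000e-03  2.64089e+02]
 [ 4.23000e-01 -9.06000e-01  2.00000e-03 -5.65626e+02]
 [ 0.00000e+00 -2.00000e-03 -1.00000e+00  2.30161e+02]
 [ 0.00000e+00  0.00000e+00  0.00000e+00  1.00000e+00]]
cam in tool [[0.0, 0.96, 0.29, 72.28], [1.0, -0.0, 0.0, -0.84], [0.0, 0.29, -0.96, -142.88], [0.0, 0.0, 0.0, 1.0]] 337.7961104178119
1 125.97134905840103 [[-0.12, -0.99, 0.08, 583.3], [-0.81, 0.14, 0.57, 197.55], [-0.57, -0.0, -0.82, 66.28], [0.0, 0.0, 0.0, 1.0]]
-1 65.94585950110853 [[0.12, 0.99, 0.08, 583.3], [0.81, -0.14, 0.57, 197.55], [0.57, 0.0, -0.82, 66.28], [0.0, 0.0, 0.0, 1.0]]
```

```bash
python3 - <<'E'
from pose import *
y=np.deg2rad(85.8);x=np.array([np.cos(y),np.sin(y),0]);z=-U
A=T([519,-180,250],np.c_[x,np.cross(z,x),z]);plan(A,25,6)
E
```

```text
rows 19 shift m [0.02548, -0.00122, -0.00103] deg [-0.005, -0.003, -3.199] via [388.0, -477.0, 237.0] [475.0, -352.0, 243.0]
```

Call:
jog_arm(translation=[[0.0255, -0.0012, -0.001], [0.0255, -0.0012, -0.001], [0.0255, -0.0012, -0.001], [0.0255, -0.0012, -0.001], [0.0255, -0.0012, -0.001], [0.0255, -0.0012, -0.001], [0.0255, -0.0012, -0.001], [0.0255, -0.0012, -0.001], [0.0255, -0.0012, -0.001], [0.0255, -0.0012, -0.001]], angular=[[0, 0, -3.2], [0, 0, -3.2], [0, 0, -3.2], [0, 0, -3.2], [0, 0, -3.2], [0, 0, -3.2], [0, 0, -3.2], [0, 0, -3.2], [0, 0, -3.2], [0, 0, -3.2]], grip=[0, 0, 0, 0, 0, 0, 0, 0, 0, 0])

```text
t: 0.98
eef_pos: [451.9, -396.1, 240.8]
tool_rot: [-2.758, -1.503, 0.0]
contact_force: [0.4, 0.1, 0.4]
gripper_width: 85.5
grip_force: 0.0
```

Call:
jog_arm(translation=[[0.0255, -0.0012, -0.001], [0.0255, -0.0012, -0.001], [0.0255, -0.0012, -0.001], [0.0255, -0.0012, -0.001], [0.0255, -0.0012, -0.001], [0.0255, -0.0012, -0.001], [0.0255, -0.0012, -0.001], [0.0255, -0.0012, -0.001], [0.0255, -0.0012, -0.001], [0, 0, 0]], angular=[[0, 0, -3.2], [0, 0, -3.2], [0, 0, -3.2], [0, 0, -3.2], [0, 0, -3.2], [0, 0, -3.2], [0, 0, -3.2], [0, 0, -3.2], [0, 0, -3.2], [0, 0, 0]], grip=[0.3, 0.3, 0.3, 0.3, 0.3, 0.3, 0.3, 0.3, 0.3, 0.3])

```text
t: 1.82
eef_pos: [519.5, -176.2, 250.0]
tool_rot: [-2.293, -2.143, -0.002]
contact_force: [-0.4, 0.5, -0.2]
gripper_width: 60.2
grip_force: 0.0
```

```bash
python3 - <<'E'
from pose import *
C,o=cur();print(C.round(3).tolist(),o['joint_pos'].round(2),o['gripper_width'],o['t'])
c=cap('wrist');cv2.imwrite('pics/w1.png',c['frame'][:,:,::-1])
W=cloud(c);m=(W[...,2]>50)&(W[...,2]<85)&(abs(W[...,0]-519)<90)&(abs(W[...,1]+192)<120)
n,l,st,_=cv2.connectedComponentsWithStats(m.astype(np.uint8));k=1+st[1:,4].argmax();p=W[l==k]
print(cv2.minAreaRect(p[:,:2].astype(np.float32)))
G=T(Q0,Rs)@grasp(30,-1);A=G@T([0,0,-120],np.eye(3));print(A.round(2).tolist());plan(A,25,6)
E
```

```text
[[0.068, 0.998, -0.001, 519.515], [0.998, -0.068, 0.003, -176.202], [0.003, -0.001, -1.0, 249.984], [0.0, 0.0, 0.0, 1.0]] [-0.41  0.14  1.79  0.    1.2  -0.34] 60.246054248754355 1.8167
((516.67626953125, -190.91574096679688), (169.9562530517578, 78.32772827148438), 85.83769226074219)
[[0.12, 0.99, 0.08, 573.56], [0.81, -0.14, 0.57, 129.41], [0.57, 0.0, -0.82, 164.58], [0.0, 0.0, 0.0, 1.0]]
rows 13 shift m [0.02153, 0.00166, 0.0132] deg [-0.1, 2.689, 0.307] via [533.0, -90.0, 204.0] [550.0, 6.0, 175.0]
```

View pics/w1.png

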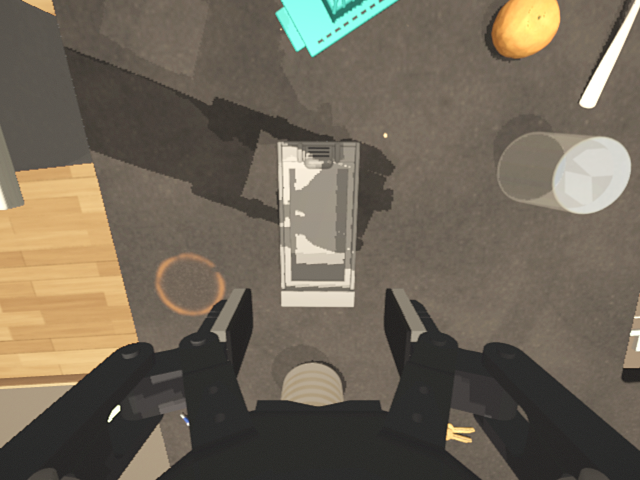

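The wrist picture shows the container with its catch at (320,155) and its lip at (318,298). The measured size is 170 x 78, the yaw is 85.8°, and the centre is at about (518,-191). Next I'll move to the pre-grasp.

Call:
jog_arm(translation=[[0.0215, 0.0017, 0.0132], [0.0215, 0.0017, 0.0132], [0.0215, 0.0017, 0.0132], [0.0215, 0.0017, 0.0132], [0.0215, 0.0017, 0.0132], [0.0215, 0.0017, 0.0132], [0.0215, 0.0017, 0.0132], [0.0215, 0.0017, 0.0132], [0.0215, 0.0017, 0.0132]], angular=[[-0.1, 2.69, 0.31], [-0.1, 2.69, 0.31], [-0.1, 2.69, 0.31], [-0.1, 2.69, 0.31], [-0.1, 2.69, 0.31], [-0.1, 2.69, 0.31], [-0.1, 2.69, 0.31], [-0.1, 2.69, 0.31], [-0.1, 2.69, 0.31]], grip=[0.3, 0.3, 0.3, 0.3, 0.3, 0.3, 0.3, 0.3, 0.3])

```text
t: 2.62
eef_pos: [555.4, 27.6, 169.6]
tool_rot: [-2.12, -1.871, -0.461]
contact_force: [0.4, 0.1, 0.2]
gripper_width: 59.9
grip_force: 0.0
```

Call:
jog_arm(translation=[[0.0215, 0.0017, 0.0132], [0.0215, 0.0017, 0.0132], [0.0215, 0.0017, 0.0132], [0.0215, 0.0017, 0.0132], [0, 0, 0], [0, 0, 0]], angular=[[-0.1, 2.69, 0.31], [-0.1, 2.69, 0.31], [-0.1, 2.69, 0.31], [-0.1, 2.69, 0.31], [0, 0, 0], [0, 0, 0]], grip=[0.3, 0.3, 0.3, 0.3, 0.3, 0.3])

```text
t: 3.12
eef_pos: [574.9, 126.0, 163.6]
tool_rot: [-2.022, -1.747, -0.635]
contact_force: [0.1, -1.1, 0.5]
gripper_width: 59.8
grip_force: 0.0
```

```bash
python3 - <<'E'
from pose import *
C,o=cur();print(C.round(3).tolist(),o['joint_pos'].round(2),o['gripper_width'],o['t'])
c=cap('wrist');cv2.imwrite('pics/w2.png',c['frame'][:,:,::-1])
h=cv2.cvtColor(c['frame'],cv2.COLOR_RGB2HSV);W=cloud(c)
q=(W-Q0)@Rs
m=(h[...,2]>120)&(h[...,1]<45)&(abs(q[...,1])<45)&(abs(q[...,0])<90)&(q[...,2]>-10)&(q[...,2]<55);q=q[m];print(len(q))
pl=q[(q[:,0]>20)&(q[:,0]<60)];print('plate z',np.median(pl[:,2]).round(1),'tail',np.percentile(q[:,0],[99.5]).round(1),'y',np.percentile(pl[:,1],[1,99]).round(1))
A=np.c_[pl[:,0],pl[:,1],np.ones(len(pl))];print(' plane',np.linalg.lstsq(A,pl[:,2],rcond=None)[0].round(3))
rd=q[(q[:,2]>20)&(q[:,2]<45)&(abs(q[:,1])<25)];print('ridge x',np.percentile(rd[:,0],[1,99]).round(1),'y',np.percentile(rd[:,1],[1,50,99]).round(1),'z',np.percentile(rd[:,2],98))
# edge yaw: left/right edges of plate
for lo,hi in((20,30),(45,55)):
    e_=q[(q[:,0]>lo)&(q[:,0]<hi)];print(lo,np.percentile(e_[:,1],[1,99]).round(1))
plan(T(Q0,Rs)@grasp(30,-1),15,5)
E
```

```text
[[0.119, 0.989, 0.082, 574.943], [0.811, -0.145, 0.566, 126.005], [0.572, -0.001, -0.82, 163.603], [0.0, 0.0, 0.0, 1.0]] [-0.18  0.32  1.9   0.71  1.07 -0.43] 59.78055722810808 3.1167
2938
plate z 6.4 tail [65.5] y [-10.9  15.9]
 plane [-0.072 -0.012 10.713]
ridge x [-22.6  12.4] y [-14.5   2.2  19.3] z 42.42885498391924Traceback (most recent call last):
  File "<stdin>", line 12, in <module>
    return _quantile_unchecked(
        a, q, axis, out, overwrite_input, method, keepdims, weights)
    return _ureduce(a,
                    func=_quantile_ureduce_func,
    ...<5 lines>...
                    overwrite_input=overwrite_input,
                    method=method)
    r = func(a, **kwargs)
    result = _quantile(arr,
                       quantiles=q,
    ...<2 lines>...
                       out=out,
                       weights=wgt)
    slices_having_nans = np.isnan(arr[-1, ...])
                                  ~~~^^^^^^^^^
IndexError: index -1 is out of bounds for axis 0 with size 0
```

View pics/w2.png

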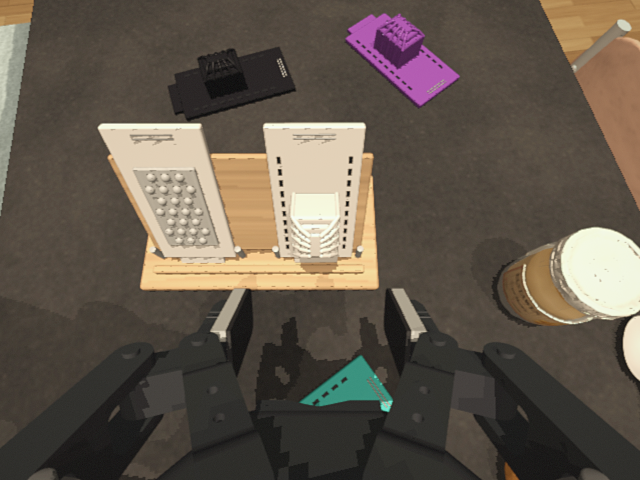

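The squeezer's ridge is at (316,225), the grater on the left at (180,205). The fingers straddle the right column. The ridge centre lies 2 mm further along +y_sq, so I'll correct for that and go in.

```bash
sed -i 's/\[71,1.5,33.4\]/[71.3,3.3,33.6]/' pose.py; python3 - <<'E'
from pose import *
plan(T(Q0,Rs)@grasp(30,-1),15,5)
E
```

```text
rows 9 shift m [0.00039, -0.00047, 0.01347] deg [0.016, 0.012, -0.02] via [577.0, 150.0, 132.0] [579.0, 174.0, 99.0]
```

Call:
jog_arm(translation=[[0.0004, -0.0005, 0.0135], [0.0004, -0.0005, 0.0135], [0.0004, -0.0005, 0.0135], [0.0004, -0.0005, 0.0135], [0.0004, -0.0005, 0.0135], [0.0004, -0.0005, 0.0135], [0.0004, -0.0005, 0.0135], [0.0004, -0.0005, 0.0135], [0.0004, -0.0005, 0.0135], [0, 0, 0]], angular=[[0, 0, 0], [0, 0, 0], [0, 0, 0], [0, 0, 0], [0, 0, 0], [0, 0, 0], [0, 0, 0], [0, 0, 0], [0, 0, 0], [0, 0, 0]], grip=[0.3, 0.3, 0.3, 0.3, 0.3, 0.3, 0.3, 0.3, 0.3, 0.3])

```text
t: 4.0
eef_pos: [579.2, 200.8, 64.3]
tool_rot: [-2.019, -1.746, -0.632]
contact_force: [-1.2, 0.1, 0.1]
gripper_width: 59.6
grip_force: 0.0
```

```bash
python3 - <<'E'
from pose import *
C,o=cur();D=np.linalg.inv(T(Q0,Rs))@C;print('tcp in sq',D[:3,3].round(1),o['contact_force'].round(1))
c=cap('wrist');cv2.imwrite('pics/w3.png',c['frame'][:,:,::-1])
E
```

```text
tcp in sq [-20.5   2.7   9.6] [-1.2  0.1  0.1]
```

View pics/w3.png

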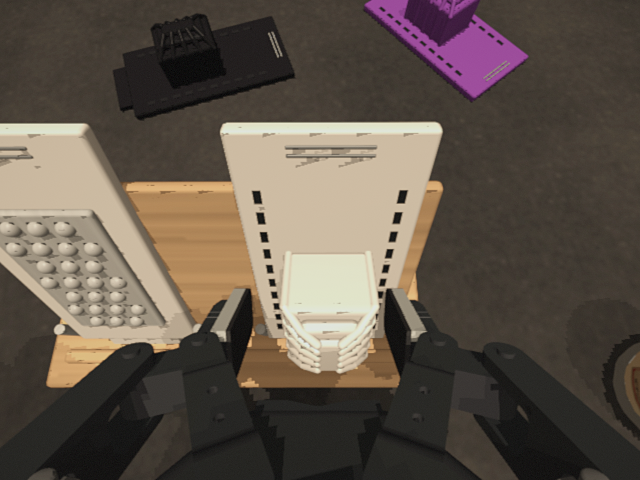

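The ridge (centre column 330) sits right of the finger midline (318), and the TCP readback agrees. I'll shift 3 mm along tool +y, back off 2.5 mm, then close.

Call:
jog_arm(translation=[[0, 0.0032, -0.0025], [0, 0, 0], [0, 0, 0], [0, 0, 0], [0, 0, 0], [0, 0, 0], [0, 0, 0], [0, 0, 0]], angular=[[0, 0, 0], [0, 0, 0], [0, 0, 0], [0, 0, 0], [0, 0, 0], [0, 0, 0], [0, 0, 0], [0, 0, 0]], grip=[0.3, 0.3, 0.5, 0.7, 0.8, 0.8, 0.8, 0.8], grip_force=70)

```text
t: 4.72
eef_pos: [585.3, 196.5, 70.3]
tool_rot: [-2.022, -1.748, -0.64]
contact_force: [-2.2, -4.9, 5.4]
gripper_width: 32.9
grip_force: 69.8
```

```bash
python3 - <<'E'
from pose import *
C,o=cur();D=np.linalg.inv(T(Q0,Rs))@C;print('tcp in sq',D.round(3).tolist(),o['contact_force'].round(1),o['gripper_width'],o['grip_force'])
G=C.copy();G[:3,3]+=60*xq+8*zq;plan(G,8,5)
E
```

```text
tcp in sq [[0.866, 0.001, -0.5, -16.489], [-0.002, -1.0, -0.005, -3.935], [-0.5, 0.005, -0.866, 15.153], [0.0, 0.0, 0.0, 1.0]] [-2.2 -4.9  5.4] 32.88464262772424 69.77252429736836
rows 8 shift m [0.00599, 1e-05, -0.00462] deg [-0.0, -0.0, 0.0] via [586.0, 201.0, 85.0] [587.0, 208.0, 106.0]
```

Gripped: the width of 33 mm matches the ridge. Next I'll lift along the plate.

Call:
jog_arm(translation=[[0.006, 0, -0.0046], [0.006, 0, -0.0046], [0.006, 0, -0.0046], [0.006, 0, -0.0046], [0.006, 0, -0.0046], [0.006, 0, -0.0046], [0.006, 0, -0.0046], [0.006, 0, -0.0046], [0, 0, 0]], angular=[[0, 0, 0], [0, 0, 0], [0, 0, 0], [0, 0, 0], [0, 0, 0], [0, 0, 0], [0, 0, 0], [0, 0, 0], [0, 0, 0]], grip=[0.8, 0.8, 0.8, 0.8, 0.8, 0.8, 0.8, 0.8, 0.8])

```text
t: 5.47
eef_pos: [588.2, 215.9, 129.0]
tool_rot: [-2.021, -1.748, -0.641]
contact_force: [0.7, -0.1, -1.1]
gripper_width: 33.0
grip_force: 69.3
```

```bash
cat >> pose.py <<'E'
yc=np.deg2rad(85.8);xc=np.array([np.cos(yc),np.sin(yc),0]);Rc=np.c_[xc,np.cross(U,xc),U];CO=np.array([518,-191.3,0])
def rotY(d): return R.from_euler('y',d,degrees=True).as_matrix()
def inhand(c,C,H):   # measure squeezer in tool; H = guess squeezer-in-tool
    W=cloud(c);M=C@H;q=(W-M[:3,3])@M[:3,:3];h=cv2.cvtColor(c['frame'],cv2.COLOR_RGB2HSV)
    m=(h[...,2]>110)&(h[...,1]<50)&(abs(q[...,1])<40)&(q[...,0]>14)&(q[...,0]<80)&(abs(q[...,2]-6)<8)
    n,l,st,_=cv2.connectedComponentsWithStats(m.astype(np.uint8));k=1+st[1:,4].argmax();q=q[l==k]
    p=q[(q[:,0]<60)];A=np.c_[p[:,0],p[:,1],np.ones(len(p))];f=np.linalg.lstsq(A,p[:,2],rcond=None)[0]
    print('n',len(q),'slope deg',np.degrees(np.arctan(f[:2])).round(2),'z@35',(f[0]*35+f[2]).round(2),'tail',np.percentile(q[:,0],[98,99.5]).round(1),'y',[np.percentile(q[(q[:,0]>a)&(q[:,0]<a+10),1],[1,99]).round(1).tolist() for a in(15,30,48)])
E
python3 - <<'E'
from pose import *
C,o=cur();print(C[:3,3],o['contact_force'],o['joint_pos'].round(2),o['gripper_width'])
c=cap('wrist');cv2.imwrite('pics/w4.png',c['frame'][:,:,::-1])
H=np.linalg.inv(grasp(30,-1,(-16.5,0,15.2)));inhand(c,C,H)
G=C.copy();G[:3,3]+=60*U-60*sx;plan(G,15,5)
E
```

```text
[588.1656268  215.92805735 129.03580736] [ 0.67547137 -0.0685956  -1.08446434] [-0.01  0.39  1.89  0.78  0.94 -0.37] 33.00160690000444Traceback (most recent call last):
  File "<stdin>", line 4, in <module>
  File "pose.py", line 26, in inhand
    print('n',len(q),'slope deg',np.degrees(np.arctan(f[:2])).round(2),'z@35',(f[0]*35+f[2]).round(2),'tail',np.percentile(q[:,0],[98,99.5]).round(1),'y',[np.percentile(q[(q[:,0]>a)&(q[:,0]<a+10),1],[1,99]).round(1).tolist() for a in(15,30,48)])
                                                                                                                                                           ~~~~~~~~~~~~~^^^^^^^^^^^^^^^^^^^^^^^^^^^^^^^^^^^^^^
    return _quantile_unchecked(
        a, q, axis, out, overwrite_input, method, keepdims, weights)
    return _ureduce(a,
                    func=_quantile_ureduce_func,
    ...<5 lines>...
                    overwrite_input=overwrite_input,
                    method=method)
    r = func(a, **kwargs)
    result = _quantile(arr,
                       quantiles=q,
    ...<2 lines>...
                       out=out,
                       weights=wgt)
    slices_having_nans = np.isnan(arr[-1, ...])
                                  ~~~^^^^^^^^^
IndexError: index -1 is out of bounds for axis 0 with size 0
```

View pics/w4.png

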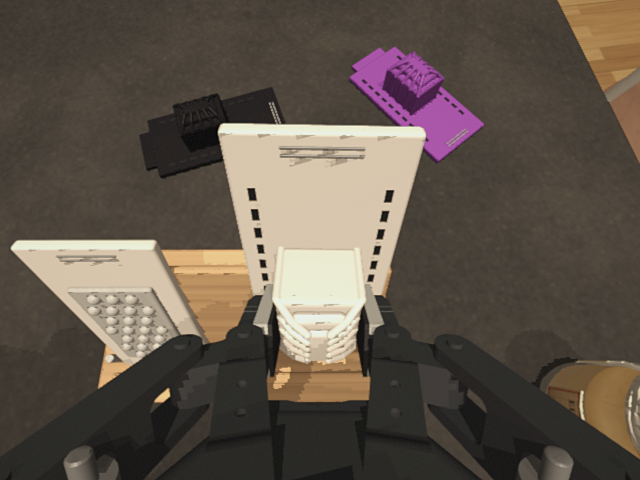

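The squeezer is in hand. Its tail edge is at row 130 (columns 220–425), centred between the fingers, and the grater is still in its bay. I'll loosen the colour mask for the in-hand measurement.

```bash
sed -i 's/<50)&(abs(q\[...,1\])<40)/<95)\&(abs(q[...,1])<45)/' pose.py
python3 - <<'E'
from pose import *
C,o=cur();c=load('wrist')
H=np.linalg.inv(grasp(30,-1,(-16.5,0,15.2)));inhand(c,C,H)
uv=np.array([(220,127),(425,131),(222,134),(423,137)])  # tail edge by eye: rear & front
M=C@H
# intersect rays with the plate top plane z=6
K=c['camera_matrix'];Mc=c['cam_to_world'];d=np.stack([(uv[:,0]-K[0,2])/K[0,0],-(uv[:,1]-K[1,2])/K[1,1],-np.ones(4)],-1)@Mc[:3,:3].T
for z in(0,6):
    n=M[:3,2];s=((M[:3,3]+z*n-Mc[:3,3])@n)/(d@n);print(z,((Mc[:3,3]+d*s[:,None]-M[:3,3])@M[:3,:3]).round(1).tolist())
G=C.copy();G[:3,3]+=60*U-60*sx;plan(G,15,5)
E
```

```text
n 21268 slope deg [0.14 0.19] z@35 6.07 tail [66.1 66.5] y [[-30.9, 33.0], [-31.2, 32.6], [-31.5, 32.2]]
0 [[64.4, 33.7, -0.0], [63.0, -33.7, -0.0], [61.8, 33.5, 0.0], [60.8, -33.5, -0.0]]
6 [[67.6, 31.8, 6.0], [66.3, -31.6, 6.0], [65.3, 31.6, 6.0], [64.3, -31.5, 6.0]]
rows 6 shift m [-0.00245, 6e-05, -0.01393] deg [0.0, 0.0, -0.0] via [585.0, 196.0, 148.0] [582.0, 176.0, 168.0]
```

In-hand pose confirmed: slope 0.1°, plate z 6.1, tail 65–66, and about -1.2° of skew, which I'll include. Next I'll back off and travel to above the container.

```bash
cat >> pose.py <<'E'
Rz=R.from_euler('z',-1.2,degrees=True).as_matrix()
H=np.linalg.inv(grasp(30,-1,(-16.9,0.3,15.2)))@T([0,0,0],Rz)
def sqpose(tau,tip):   # squeezer world pose with tongue-tip point at tip (container frame, z above seat)
    Rr=Rc@rotY(-tau);return T(CO+Rc@(np.array(tip)+[0,0,56])-Rr@[-76,0,2],Rr)
def tool(tau,tip): return sqpose(tau,tip)@np.linalg.inv(H)
def instat():
    C,o=cur();M=C@H;t=Rc.T@(M[:3,:3]@[-76,0,2]+M[:3,3]-CO)-[0,0,56];Rr=Rc.T@M[:3,:3]
    print('t',round(o['t'],2),'tip',t.round(1),'tilt',np.degrees(np.arcsin(Rr[2,0])).round(2),'yaw',np.degrees(np.arctan2(Rr[1,0],Rr[0,0])).round(2),'F(cont)',(Rc.T@o['contact_force']).round(1),'M',(Rc.T@o['wrist_torque']).round(2),'w',o['gripper_width'].round(1))
E
python3 - <<'E'
from pose import *
instat()
C,o=cur();G=C.copy();G[:3,3]+=70*U-70*sx;plan(G,20,5)
B=tool(13,(-52,0,80));print(B.round(2).tolist());plan(B,25,5,G)
E
```

```text
Traceback (most recent call last):
  File "pose.py", line 34, in instat
    print('t',round(o['t'],2),'tip',t.round(1),'tilt',np.degrees(np.arcsin(Rr[2,0])).round(2),'yaw',np.degrees(np.arctan2(Rr[1,0],Rr[0,0])).round(2),'F(cont)',(Rc.T@o['contact_force']).round(1),'M',(Rc.T@o['wrist_torque']).round(2),'w',o['gripper_width'].round(1))
                                                                                                                                                                                                                                            ^^^^^^^^^^^^^^^^^^^^^^^^
AttributeError: 'float' object has no attribute 'round'
```

```bash
sed -i "s/o\['gripper_width'\].round(1))$/round(o['gripper_width'],1))/" pose.py
python3 - <<'E'
from pose import *
instat()
C,o=cur();G=C.copy();G[:3,3]+=70*U-70*sx;plan(G,20,5)
B=tool(13,(-52,0,80));print(B.round(2).tolist());plan(B,25,5,G)
E
```

```text
t 5.52 tip [398.  -37.7  13. ] tilt 64.98 yaw -6.61 F(cont) [ 0.4 -0.1 -1.4] M [0.02 0.36 0.03] w 32.4
rows 5 shift m [-0.00344, 9e-05, -0.0195] deg [-0.0, 0.0, -0.0] via [586.0, 202.0, 142.0] [582.0, 174.0, 170.0]
[[0.05, 1.0, -0.01, 518.25], [0.95, -0.05, -0.29, -188.7], [-0.29, 0.0, -0.96, 162.16], [0.0, 0.0, 0.0, 1.0]]
rows 14 shift m [-0.02514, -0.00182, -0.00213] deg [0.054, -3.711, -0.387] via [559.0, 57.0, 156.0] [537.0, -66.0, 139.0]
```

Call:
jog_arm(translation=[[-0.0035, 0, -0.0195], [-0.0035, 0, -0.0195], [-0.0035, 0, -0.0195], [-0.0035, 0, -0.0195], [-0.0035, 0, -0.0195], [0, 0, -0.02], [0, 0, -0.02], [0, 0, 0]], angular=[[0, 0, 0], [0, 0, 0], [0, 0, 0], [0, 0, 0], [0, 0, 0], [0, 0, 0], [0, 0, 0], [0, 0, 0]], grip=[0.8, 0.8, 0.8, 0.8, 0.8, 0.8, 0.8, 0.8])

```text
t: 6.18
eef_pos: [575.6, 121.2, 232.6]
tool_rot: [-2.025, -1.748, -0.644]
contact_force: [1.2, -0.7, -0.3]
gripper_width: 32.7
grip_force: 69.3
```

```bash
python3 - <<'E'
from pose import *
instat()
plan(tool(13,(-52,0,100)),25,5)
E
```

```text
t 6.18 tip [302.9 -32.7 117.4] tilt 64.96 yaw -6.33 F(cont) [-0.6 -1.3 -0.3] M [0.03 0.34 0.02] w 32.7
rows 13 shift m [-0.02532, -0.00199, -0.00085] deg [0.076, -3.993, -0.428] via [556.0, 33.0, 187.0] [538.0, -65.0, 167.0]
```

Call:
jog_arm(translation=[[-0.0253, -0.002, -0.0009], [-0.0253, -0.002, -0.0009], [-0.0253, -0.002, -0.0009], [-0.0253, -0.002, -0.0009], [-0.0253, -0.002, -0.0009], [-0.0253, -0.002, -0.0009], [-0.0253, -0.002, -0.0009]], angular=[[0.08, -4, -0.43], [0.08, -4, -0.43], [0.08, -4, -0.43], [0.08, -4, -0.43], [0.08, -4, -0.43], [0.08, -4, -0.43], [0.08, -4, -0.43]], grip=[0.8, 0.8, 0.8, 0.8, 0.8, 0.8, 0.8])

```text
t: 6.77
eef_pos: [538.5, -38.1, 164.8]
tool_rot: [-2.264, -2.064, -0.143]
contact_force: [0.3, -0.1, -1.5]
gripper_width: 32.6
grip_force: 69.4
```

Call:
jog_arm(translation=[[-0.0253, -0.002, -0.0009], [-0.0253, -0.002, -0.0009], [-0.0253, -0.002, -0.0009], [-0.0253, -0.002, -0.0009], [-0.0253, -0.002, -0.0009], [-0.0253, -0.002, -0.0009], [0, 0, 0], [0, 0, 0]], angular=[[0.08, -4, -0.43], [0.08, -4, -0.43], [0.08, -4, -0.43], [0.08, -4, -0.43], [0.08, -4, -0.43], [0.08, -4, -0.43], [0, 0, 0], [0, 0, 0]], grip=[0.8, 0.8, 0.8, 0.8, 0.8, 0.8, 0.8, 0.8])

```text
t: 7.43
eef_pos: [515.9, -185.6, 178.6]
tool_rot: [2.118, 2.016, -0.318]
contact_force: [-0.2, -0.5, -1.2]
gripper_width: 32.5
grip_force: 69.3
```

```bash
python3 - <<'E'
from pose import *
instat();C,o=cur()
c=cap('wrist');inhand(c,C,H)
c=cap('side');f=c['frame'][:,:,::-1]
cv2.imwrite('pics/s2.png',np.hstack([cv2.resize(load('wrist')['frame'][:,:,::-1],(400,300)),cv2.resize(f[200:380,180:420],(400,300),interpolation=cv2.INTER_CUBIC)]))
plan(tool(13,(-54,0,20)),15,5)
E
```

```text
t 7.43 tip [-49.1   2.6  96.3] tilt 13.1 yaw 0.05 F(cont) [-0.5  0.2 -1.2] M [ 0.   -0.19  0.02] w 32.5
n 20476 slope deg [0.07 0.21] z@35 5.96 tail [64.6 64.8] y [[-29.9, 33.9], [-29.9, 33.8], [-29.8, 34.0]]
rows 6 shift m [0.00292, 0.00037, 0.01247] deg [-0.064, -0.016, 0.052] via [517.0, -187.0, 153.0] [517.0, -189.0, 128.0]
```

View pics/s2.png

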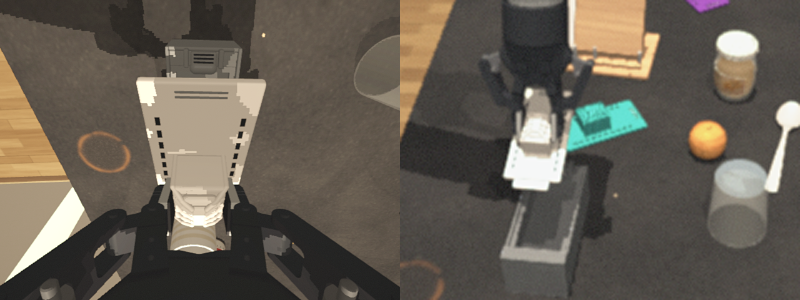

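The squeezer is held tongue low above the container, with the catch seen behind the tail at (200,60) in the left half. The wrist camera shows about a 2 mm sideways bias on the held plate, so the container x becomes 518.8, which agrees with the top camera. Now descending.

```bash
sed -i 's/518,-191.3,0/518.8,-191.4,0/' pose.py; python3 - <<'E'
from pose import *
plan(tool(13,(-54,0,20)),15,5);plan(tool(13,(-54,0,4)),5,5,tool(13,(-54,0,20)))
E
```

```text
rows 6 shift m [0.00291, 0.0005, 0.01247] deg [-0.064, -0.016, 0.052] via [517.0, -187.0, 153.0] [518.0, -189.0, 128.0]
rows 4 shift m [0.00117, -2e-05, 0.00383] deg [0.0, 0.0, 0.0] via [519.0, -191.0, 98.0] [519.0, -191.0, 94.0]
```

Call:
jog_arm(translation=[[0.0029, 0.0005, 0.0125], [0.0029, 0.0005, 0.0125], [0.0029, 0.0005, 0.0125], [0.0029, 0.0005, 0.0125], [0.0029, 0.0005, 0.0125], [0.0029, 0.0005, 0.0125], [0, 0, 0], [0, 0, 0]], angular=[[-0.06, 0, 0.05], [-0.06, 0, 0.05], [-0.06, 0, 0.05], [-0.06, 0, 0.05], [-0.06, 0, 0.05], [-0.06, 0, 0.05], [0, 0, 0], [0, 0, 0]], grip=[0.8, 0.8, 0.8, 0.8, 0.8, 0.8, 0.8, 0.8])

```text
t: 8.2
eef_pos: [518.4, -191.5, 102.0]
tool_rot: [2.119, 2.009, -0.313]
contact_force: [0.0, -0.0, -1.3]
gripper_width: 32.9
grip_force: 69.3
```

```bash
python3 - <<'E'
from pose import *
instat()
plan(tool(13,(-56,0,3)),4,5)
E
```

```text
t 8.2 tip [-54.7   0.5  19.8] tilt 13.03 yaw -0.02 F(cont) [-0.  -0.  -1.3] M [-0.01 -0.19  0.  ] w 32.9
rows 5 shift m [0.00073, 7e-05, 0.0033] deg [-0.02, -0.006, 0.006] via [518.0, -192.0, 99.0] [519.0, -192.0, 92.0]
```

Call:
jog_arm(translation=[[0.0007, 0.0001, 0.0033], [0.0007, 0.0001, 0.0033], [0.0007, 0.0001, 0.0033], [0.0007, 0.0001, 0.0033], [0.0007, 0.0001, 0.0033], [0, 0, 0], [0, 0, 0]], angular=[[0, 0, 0], [0, 0, 0], [0, 0, 0], [0, 0, 0], [0, 0, 0], [0, 0, 0], [0, 0, 0]], grip=[0.8, 0.8, 0.8, 0.8, 0.8, 0.8, 0.8])

```text
t: 8.78
eef_pos: [519.5, -193.7, 86.1]
tool_rot: [2.117, 2.007, -0.312]
contact_force: [0.1, -0.0, -0.4]
gripper_width: 32.8
grip_force: 69.3
```

```bash
python3 - <<'E'
from pose import *
instat()
plan(tool(13,(-74,0,3)),3,5)
E
```

```text
t 8.78 tip [-56.9  -0.9   3.9] tilt 12.96 yaw -0.01 F(cont) [-0.  -0.1 -0.4] M [ 0.05 -0.2  -0.01] w 32.8
rows 6 shift m [-0.00268, -0.0002, 0.00098] deg [0.001, 0.006, -0.001] via [519.0, -199.0, 86.0] [518.0, -205.0, 85.0]
```

Call:
jog_arm(translation=[[-0.0027, -0.0002, 0.001], [-0.0027, -0.0002, 0.001], [-0.0027, -0.0002, 0.001], [-0.0027, -0.0002, 0.001], [-0.0027, -0.0002, 0.001], [-0.0027, -0.0002, 0.001], [0, 0, 0], [0, 0, 0]], angular=[[0, 0, 0], [0, 0, 0], [0, 0, 0], [0, 0, 0], [0, 0, 0], [0, 0, 0], [0, 0, 0], [0, 0, 0]], grip=[0.8, 0.8, 0.8, 0.8, 0.8, 0.8, 0.8, 0.8])

```text
t: 9.45
eef_pos: [517.6, -211.2, 85.3]
tool_rot: [2.118, 2.006, -0.312]
contact_force: [0.1, -0.6, -0.8]
gripper_width: 32.6
grip_force: 69.3
```

```bash
python3 - <<'E'
from pose import *
instat()
plan(tool(13,(-77,0,2.5)),1.5,5)
E
```

```text
t 9.45 tip [-74.4  -0.2   3.2] tilt 12.96 yaw -0.02 F(cont) [-0.6 -0.1 -0.8] M [ 0.   -0.19 -0.04] w 32.6
rows 2 shift m [-0.00114, -0.00013, 0.0007] deg [0.016, 0.022, -0.022] via [518.0, -211.0, 85.0] [517.0, -212.0, 85.0]
```

No contact yet, so the tongue is in the slot. I'll push gently until it bottoms.

Call:
jog_arm(translation=[[-0.001, 0, 0.0005], [-0.001, 0, 0.0004], [-0.001, 0, 0.0003], [0, 0, 0], [0, 0, 0]], angular=[[0, 0, 0], [0, 0, 0], [0, 0, 0], [0, 0, 0], [0, 0, 0]], grip=[0.8, 0.8, 0.8, 0.8, 0.8])

```text
t: 9.87
eef_pos: [517.7, -212.6, 85.2]
tool_rot: [2.12, 2.006, -0.309]
contact_force: [-1.0, 6.5, 3.2]
gripper_width: 32.9
grip_force: 70.2
```

```bash
python3 - <<'E'
from pose import *
instat()
E
```

```text
t 9.87 tip [-75.8  -0.3   2.9] tilt 13.09 yaw -0.05 F(cont) [6.4 1.5 3.2] M [ 0.18 -0.98 -0.12] w 32.9
```

It bottoms at tip x -75.8 (expected about -76.3). Next I'll swing the tail down to 8° about the tip.

```bash
python3 - <<'E'
from pose import *
plan(tool(8,(-75.4,0,2.4)),3,1)
E
```

```text
rows 6 shift m [0.00069, -6e-05, 0.00073] deg [0.021, -0.849, -0.023] via [518.0, -212.0, 83.0] [518.0, -211.0, 82.0]
```

Call:
jog_arm(translation=[[0.0007, -0.0001, 0.0007], [0.0007, -0.0001, 0.0007], [0.0007, 0, 0.0007], [0.0007, 0, 0.0007], [0.0007, 0, 0.0007], [0.0007, 0, 0.0007], [0, 0, 0], [0, 0, 0]], angular=[[0, -0.85, 0], [0, -0.85, 0], [0, -0.85, 0], [0, -0.85, 0], [0, -0.85, 0], [0, -0.85, 0], [0, 0, 0], [0, 0, 0]], grip=[0.8, 0.8, 0.8, 0.8, 0.8, 0.8, 0.8, 0.8])

```text
t: 10.53
eef_pos: [517.5, -211.3, 79.6]
tool_rot: [2.064, 1.958, -0.399]
contact_force: [-0.2, 0.6, -1.5]
gripper_width: 32.7
grip_force: 69.5
```

```bash
python3 - <<'E'
from pose import *
instat()
E
```

```text
t 10.53 tip [-76.6  -0.1   2.4] tilt 7.87 yaw 0.05 F(cont) [ 0.6  0.2 -1.5] M [ 0.09 -0.36  0.04] w 32.7
```

It's free, with the tongue under the lip. Now release, then retreat straight back along the tool.

Call:
jog_arm(translation=[[0, 0, 0.0003], [0, 0, 0], [0, 0, 0], [0, 0, 0], [0, 0, -0.005], [0, 0, -0.015], [0, 0, -0.02], [0, 0, -0.02], [0, 0, -0.02], [0, 0, -0.02]], angular=[[0, -0.6, 0], [0, 0, 0], [0, 0, 0], [0, 0, 0], [0, 0, 0], [0, 0, 0], [0, 0, 0], [0, 0, 0], [0, 0, 0], [0, 0, 0]], grip=[0.8, 0.5, 0.4, 0.35, 0.35, 0.35, 0.35, 0.35, 0.35, 0.35])

```text
t: 11.37
eef_pos: [519.1, -172.8, 173.1]
tool_rot: [2.059, 1.95, -0.408]
contact_force: [-0.0, -0.1, 0.5]
gripper_width: 55.4
grip_force: 0.0
```

```bash
cat >> pose.py <<'E'
def seat(c):
    W=cloud(c);q=(W-CO)@Rc-[0,0,56];h=cv2.cvtColor(c['frame'],cv2.COLOR_RGB2HSV)
    g=lambda x0,x1,y:(q[...,0]>x0)&(q[...,0]<x1)&(abs(q[...,1])<y)
    m=g(18,56,30)&(abs(q[...,2]-10)<20);p=q[m];A=np.c_[p[:,0],p[:,1],np.ones(len(p))];f=np.linalg.lstsq(A,p[:,2],rcond=None)[0]
    print('slopes deg',np.degrees(np.arctan(f[:2])).round(2),'z@37',(f[0]*37+f[2]).round(2),'z@-65',(f[2]-65*f[0]).round(2),len(p))
    lip=g(-84,-69,30);print('lip z (11)',np.nanmedian(q[lip][:,2]).round(2));r=q[g(-30,10,14)];print('ridge top',np.nanpercentile(r[:,2],90).round(1))
def press(xp,z):   # vertical tool, tip over container point (xp,0), z above seat
    x=Rc[:,0];zz=-U;return T(CO+Rc@[xp,0,56+z],np.c_[x,np.cross(zz,x),zz])
E
python3 - <<'E'
from pose import *
instat();C,o=cur();print(C[:3,3])
c=cap('wrist');seat(c);s=cap('side');cv2.imwrite('pics/s3.png',np.hstack([cv2.resize(c['frame'][:,:,::-1],(400,300)),cv2.resize(s['frame'][260:380,200:360,::-1],(400,300),interpolation=cv2.INTER_CUBIC)]))
seat(s)
plan(press(40,50),15,4)
E
```

```text
t 11.37 tip [-38.4   1.1  96.6] tilt 7.25 yaw -0.01 F(cont) [-0.1 -0.   0.5] M [-0.03 -0.16  0.  ] w 55.4
[ 519.06433836 -172.81693093  173.11110625]
slopes deg [6.52 0.1 ] z@37 19.2 z@-65 7.53 4529
lip z (11) 11.2
ridge top 49.2
slopes deg [6.04 1.03] z@37 17.85 z@-65 7.06 332
lip z (11) 9.58
ridge top 49.4
rows 6 shift m [0.00619, -0.00039, 0.01058] deg [0.168, 3.802, 0.181] via [522.0, -169.0, 152.0] [522.0, -162.0, 128.0]
```

View pics/s3.png

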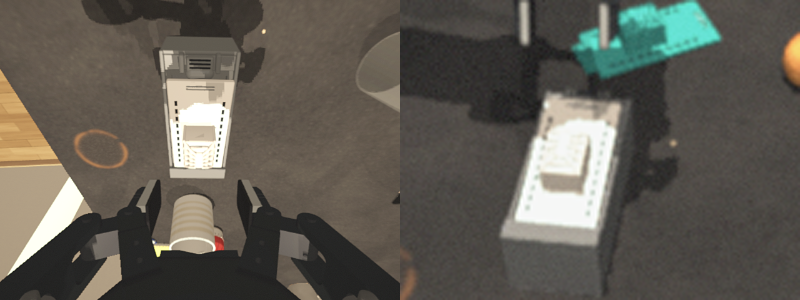

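The insert sits tilted 6.5°, tongue under the lip (lip at (198,173) left), tail resting on the catch. Next I'll shut the fingers, stand the tool upright and move over x=40.

Call:
jog_arm(translation=[[0.0062, -0.0004, 0.0106], [0.0062, -0.0004, 0.0106], [0.0062, -0.0004, 0.0106], [0.0062, -0.0004, 0.0106], [0.0062, -0.0004, 0.0106], [0.0062, -0.0004, 0.0106], [0, 0, 0], [0, 0, 0], [0, 0, 0]], angular=[[0.17, 3.8, 0.18], [0.17, 3.8, 0.18], [0.17, 3.8, 0.18], [0.17, 3.8, 0.18], [0.17, 3.8, 0.18], [0.17, 3.8, 0.18], [0, 0, 0], [0, 0, 0], [0, 0, 0]], grip=[0.6, 0.8, 1, 1, 1, 1, 1, 1, 1])

```text
t: 12.22
eef_pos: [517.8, -151.7, 101.5]
tool_rot: [-2.299, -2.132, 0.01]
contact_force: [1.1, 0.3, 0.6]
gripper_width: -0.0
grip_force: 0.0
```

```bash
cat >> pose.py <<'E'
def pst():
    C,o=cur();print('t',round(o['t'],2),'tcp cont',(Rc.T@(C[:3,3]-CO)-[0,0,56]).round(1),'F',(Rc.T@o['contact_force']).round(1),'w',round(o['gripper_width'],1))
E
python3 - <<'E'
from pose import *
pst();plan(press(40,24),6,4)
E
```

```text
t 12.22 tcp cont [39.5  3.9 45.5] F [ 0.4 -1.1  0.6] w -0.0
rows 4 shift m [0.00013, 0.00101, 0.00538] deg [-0.126, 0.006, -0.026] via [519.0, -152.0, 96.0] [520.0, -152.0, 91.0]
```

Call:
jog_arm(translation=[[0, 0.001, 0.0053], [0, 0.001, 0.0053], [0, 0.001, 0.0053], [0, 0.001, 0.0053], [0, 0, 0], [0, 0, 0]], angular=[[-0.1, 0, 0], [-0.1, 0, 0], [-0.1, 0, 0], [-0.1, 0, 0], [0, 0, 0], [0, 0, 0]], grip=[1, 1, 1, 1, 1, 1])

```text
t: 12.72
eef_pos: [521.5, -151.3, 79.8]
tool_rot: [-2.301, -2.135, 0.001]
contact_force: [-0.2, 0.2, -0.2]
gripper_width: -0.2
grip_force: 0.0
```

```bash
python3 - <<'E'
from pose import *
pst()
E
```

```text
t 12.72 tcp cont [40.2  0.2 23.8] F [ 0.2  0.2 -0.2] w -0.2
```

Call:
jog_arm(translation=[[0, 0, 0.002], [0, 0, 0.002], [0, 0, 0.002], [0, 0, 0.002], [0, 0, 0.0015], [0, 0, 0.0015], [0, 0, 0], [0, 0, 0]], angular=[[0, 0, 0], [0, 0, 0], [0, 0, 0], [0, 0, 0], [0, 0, 0], [0, 0, 0], [0, 0, 0], [0, 0, 0]], grip=[1, 1, 1, 1, 1, 1, 1, 1])

```text
t: 13.38
eef_pos: [521.7, -151.8, 69.1]
tool_rot: [-2.301, -2.136, 0.001]
contact_force: [0.7, -0.4, 0.8]
gripper_width: -0.3
grip_force: 0.1
```

```bash
python3 - <<'E'
from pose import *
pst()
E
```

```text
t 13.38 tcp cont [39.7  0.  13.1] F [-0.3 -0.8  0.8] w -0.3
```

There's almost no force at z=13, where the tilted plate should have been. I'll continue down to the seated height in small steps.

Call:
jog_arm(translation=[[0, 0, 0.0015], [0, 0, 0.0015], [0, 0, 0.0015], [0, 0, 0.001], [0, 0, 0], [0, 0, 0]], angular=[[0, 0, 0], [0, 0, 0], [0, 0, 0], [0, 0, 0], [0, 0, 0], [0, 0, 0]], grip=[1, 1, 1, 1, 1, 1])

```text
t: 13.88
eef_pos: [521.7, -151.7, 63.7]
tool_rot: [-2.301, -2.136, 0.001]
contact_force: [0.2, 0.1, 0.6]
gripper_width: -0.1
grip_force: 0.0
```

```bash
python3 - <<'E'
from pose import *
pst()
E
```

```text
t 13.88 tcp cont [39.8  0.1  7.7] F [ 0.1 -0.2  0.6] w -0.1
```

Call:
jog_arm(translation=[[0, 0, 0.001], [0, 0, 0.001], [0, 0, 0.001], [0, 0, 0], [0, 0, 0]], angular=[[0, 0, 0], [0, 0, 0], [0, 0, 0], [0, 0, 0], [0, 0, 0]], grip=[1, 1, 1, 1, 1])

```text
t: 14.3
eef_pos: [522.1, -151.8, 62.1]
tool_rot: [-2.302, -2.136, 0.001]
contact_force: [-2.7, 0.3, 6.5]
gripper_width: 0.3
grip_force: 3.4
```

```bash
python3 - <<'E'
from pose import *
pst()
c=cap('wrist');cv2.imwrite('pics/w5.png',c['frame'][:,:,::-1])
E
```

```text
t 14.3 tcp cont [39.8 -0.4  6.1] F [0.1 2.7 6.5] w 0.3
```

View pics/w5.png

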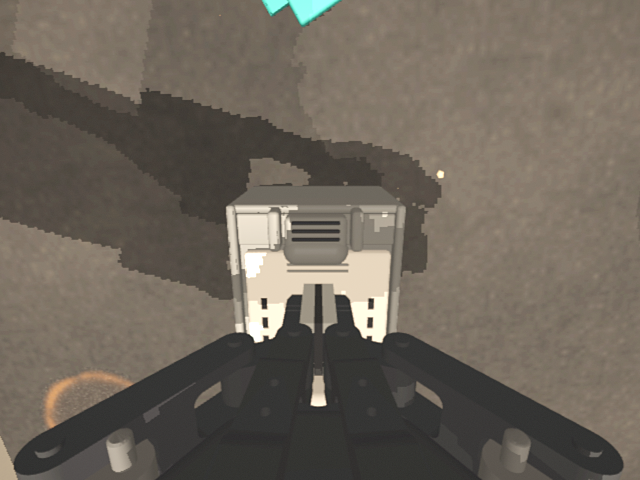

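The plate carries force at z = 6.1, exactly the seated height, and the nose at (318,255) overlaps the tail edge. One firmer push to make sure it's home, then retreat.

Call:
jog_arm(translation=[[0, 0, 0.001], [0, 0, 0.001], [0, 0, 0.001], [0, 0, 0], [0, 0, 0]], angular=[[0, 0, 0], [0, 0, 0], [0, 0, 0], [0, 0, 0], [0, 0, 0]], grip=[1, 1, 1, 1, 1])

```text
t: 14.77
eef_pos: [522.2, -151.8, 61.9]
tool_rot: [-2.301, -2.135, 0.002]
contact_force: [-8.0, 4.1, 23.8]
gripper_width: 0.1
grip_force: 12.3
```

Call:
jog_arm(translation=[[0, 0, -0.003], [0, 0, -0.005], [0, 0, -0.015], [0, 0, -0.02], [0, 0, -0.02], [0, 0, -0.02], [0, 0, -0.02], [0, 0, -0.02], [0, 0, -0.02], [0, 0, -0.02]], angular=[[0, 0, 0], [0, 0, 0], [0, 0, 0], [0, 0, 0], [0, 0, 0], [0, 0, 0], [0, 0, 0], [0, 0, 0], [0, 0, 0], [0, 0, 0]], grip=[1, 1, 1, 1, 1, 1, 1, 1, 1, 1])

```text
t: 15.6
eef_pos: [521.8, -151.7, 221.6]
tool_rot: [-2.301, -2.136, 0.001]
contact_force: [0.7, -0.4, -0.4]
gripper_width: 0.2
grip_force: 0.0
```

Call:
jog_arm(translation=[[-0.02, 0, 0], [-0.02, 0, 0], [0, 0, 0], [0, 0, 0], [0, 0, 0]], angular=[[0, 0, 0], [0, 0, 0], [0, 0, 0], [0, 0, 0], [0, 0, 0]], grip=[0.5, 0.3, 0, 0, 0])

```text
t: 16.02
eef_pos: [518.7, -191.1, 220.3]
tool_rot: [-2.301, -2.134, 0.0]
contact_force: [-1.0, -0.9, 0.3]
gripper_width: 60.3
grip_force: 0.0
```

```bash
python3 - <<'E'
from pose import *
pst()
c=cap('wrist');seat(c);s=cap('side');seat(s)
W=cloud(c);q=(W-CO)@Rc-[0,0,56]
h=cv2.cvtColor(c['frame'],cv2.COLOR_RGB2HSV)
for nm,x0,x1,y0,y1 in(('-x+y',-60,-40,20,31),('-x-y',-60,-40,-31,-20),('+x+y',40,60,20,31),('+x-y',40,60,-31,-20)):
    m=(q[...,0]>x0)&(q[...,0]<x1)&(q[...,1]>y0)&(q[...,1]<y1);print(nm,np.nanmedian(q[m][:,2]).round(2),end=' ')
cv2.imwrite('pics/f.png',np.hstack([cv2.resize(c['frame'][60:300,200:440,::-1],(400,400),interpolation=cv2.INTER_CUBIC),cv2.resize(s['frame'][160:400,230:430,::-1],(400,400),interpolation=cv2.INTER_CUBIC)]))
E
```

```text
t 16.02 tcp cont [3.000e-01 1.000e-01 1.643e+02] F [-1.   0.9  0.3] w 60.3
slopes deg [0.07 0.01] z@37 6.34 z@-65 6.22 2904
lip z (11) 11.23
ridge top 240.3
slopes deg [-0.67  0.16] z@37 4.92 z@-65 6.12 253
lip z (11) 9.5
ridge top 518.0
-x+y 6.15 -x-y 6.26 +x+y 6.33 +x-y 6.26
```

View pics/f.png

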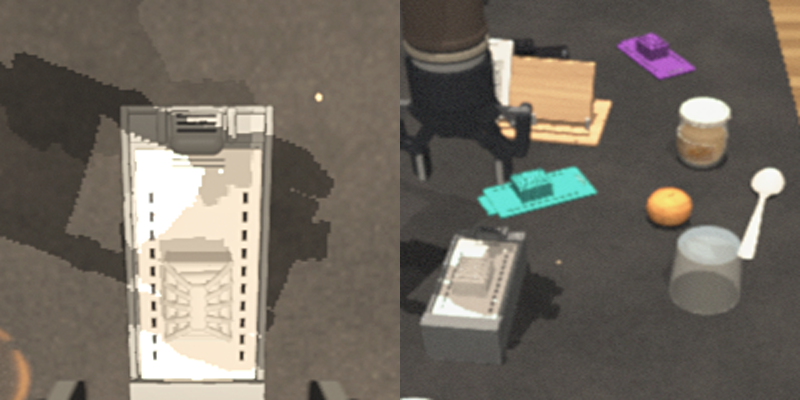

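The insert lies flat: its corners are all at 6.15–6.33 mm (nominal 6) and the slope is 0.07°. The nose laps over the tail at (197,145), the tongue is under the lip, and the grater, mandarin, glass and jar are where they were. The robot is clear, so I'll hand it in.

```bash
python3 -c "
from cell import robot
print(robot.job_done())"
```

```text
the job is handed in; nothing more can be done
None
```

The squeezer is in the container's frame, ridge up, with its tongue under the lip and its tail snapped under the catch; it lies flat all round, the grater and bystanders are untouched, the gripper is open and clear, and the job was handed in at about 16 s.

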